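# Lock the tray under the drop-bottom bin and drop a batch of jar lids

## Robot

A 6-joint arm with a two-finger parallel gripper is mounted at the origin on the work surface. World frame = base frame: x ahead of the robot, y to its left, z up, the work surface at z = 0. Lengths are in m, angles in degrees, forces in N, time in s.
With the tool pointing down it reaches from about 0.325 to 0.775 m from the base axis. Payload 5.5 kg.
Tool frame: the origin (TCP) lies at the centre of the arm's flange, where the gripper is bolted on; the fingertips stand 182 mm ahead of it and the grasp point (between the pads) lies 163 mm ahead of it; z points along the fingers, y is the direction in which the jaws open and shut (so a half turn about z gives the same grasp; the last joint's range is limited). The gripper opens to 88 mm and grips with 3 to 60 N. Pads are 20 mm wide; open, the fingers measure 115 mm over their backs; the gripper's body (75 mm by 178 mm) begins 61 mm behind the grasp point.
Start: joints at [70.376, 5.22, 70.514, -0, 104.267, -3.249], TCP at [0.169, 0.576, 0.405] pointing down, gripper open.
Joint ranges: [-164.24, 164.24], [-49.07, 125.15], [9.68, 141.18], [-86.29, 266.29], [3.28, 154.24], [-151.56, 151.56]. Speed limits (degrees/s): [147.25, 147.25, 172.46, 180, 180, 180].

## Interface

Orientations are given as [roll, pitch, yaw] about the fixed x, y, z axes, in that order (R = Rz(yaw) Ry(pitch) Rx(roll)).
In Python, from station import r gives the robot as it stands. The module is installed in compiled form; this text tells all that it offers. Calls block until the motion is done:
- r.reach(position, orientation): joint-space move of the TCP to a pose.
- r.servo_line(position, rotation=None, speed=0.15): straight line of the TCP; rotation=None keeps the orientation; speed is the mean speed in m/s.
- r.move_joints(angles): joint-space move.
- r.let_go() and r.grab(squeeze=None): open the fingers fully, or close them until they stop; squeeze is the grip in N (None keeps the last).
- r.wait(seconds).
- r.inverse_kinematics(position, orientation): joint angles nearest the present ones, or None.
- r.sense(): the state.
- r.snapshot(name): name is "scene" or "top" or "wrist"; returns a dict with "frame" (384x512x3 uint8, red, green, blue), "fx", "fy", "cx", "cy" (pixels), "dist_coeffs" ([k1, k2, p1, p2, k3] as OpenCV has them; the pictures are not rectified), "R" (3x3) and "t" (3): a world point X has camera coordinates R X + t. Camera axes: x right, y down, z forward; pixel columns grow to the right and rows downward; lengths in m; the calibration is good to about 2 mm. A picture is of the moment at which its call begins. There is no depth.
A pose or a line that the arm cannot do raises r.IKError and nothing moves.
- r.hand_in(): hands the job in, once; it reports no verdict.
The state is a dict: "clock": time; "joints": joint angles; "joint_vel": joint speeds; "joint_torque": joint torques, N m; "tcp_pos": TCP position; "orientation": TCP orientation; "contact_force": force on the tool from outside, world axes, zero at the start; "torque": the same for the moment, N m; "opening": finger opening in m.
Only numpy, scipy, OpenCV 4.12 (cv2) and the standard library are available. Lean on these libraries where they do the work, as an engineer would, in place of code of your own. Each camera call takes 0.05 s, during which the arm holds its last target.

## Task

Get this batch of jar lids into the tray: put the lid left lying on the bench into the drop-bottom bin with the other three, and slide the empty tray in between its guides under the bin until the spring catch clicks behind it. Then press the floor latch so that the floor swings open and all four lids fall into the tray, and bring the lever back down until the floor latches shut again. Leave the tray locked in place with the lids in it, and do not disturb the clear jar, the bottle or the screwdriver.

Things in the scene. Friction and masses are not known exactly. Their poses are not given: they have to be found in the camera images.
- stand: Fixed stand: an open-topped aluminium bin with a drop bottom on four grey posts (x +-89.5, y +-36 mm, up to z 225), tray guides below. Origin on the bench under the bin's centre, z up, x about away from the robot, +y (leftwards) is the way the tray slides in. 'Stand frame' below means this frame, in mm.
- bin_rim (a point): Centre of the bin's open top, at stand (0, 0, 238). Bin inside 126 (x) by 90 (y) mm, walls 4 mm from z 167 to the rim; upper face of its shut floor at z 165.
- guide_mouth (a point): Mid between the two tray guides at their open -y end, stand (0, -110, 26). Guides: upright strips 26 mm high, inner faces at x +-77.5, y -110 to 56. Before them the near (-x) strip flares out to x -94 at y -159; at the far side stand the catch and a small flare at (90, -197).
- tray_stop (a point): Middle of the cross strip (22 mm high) at the guides' inner end, face at stand y 56.5, which the tray's leading wall meets when fully in.
- tray: Empty grey open tray, 150 (x) by 180 (y) by 50 mm high, walls and floor 4, about 0.4 kg, on the bench to the right of the guides, outside them, a little askew (25 mm, 0.15 rad). Origin: centre of its underside; +y points to its leading end, z up. Home in the stand frame: parallel, origin x 0 and y -34 (at the stop) to -44 (back against the catch).
- tray_pull (a point): Centre of the tray's pull, an upright grip block on its trailing (-y) wall: 16 mm thick (x), 40 long (y), 36 high (z 12 to 48). In the tray's frame at (0, -110, 30) mm; the trailing wall's outer face lies 20 mm from it in +y.
- tray_catch (a joint): Spring catch of the tray: a steel pawl on an upright pivot at stand (92, -182), z 8 to 40 mm, slanting inward to +y across the tray's path. Rests at 0; a tray sliding in (5 to 8 N) pushes it out to about 0.35 rad; when the tray is pushed right up to the stop it springs back to 0 behind the trailing wall.
- catch_tip (a point): Tip of the tray catch, at rest at stand (66, -133, 24) mm.
- bin_floor (a joint): Hinged floor of the bin and its lever, one piece; hinge line along stand x at y 51, z 162 mm. 0 = shut (rests at about 0.005 on its latch); unlatched it falls by its weight to 1.30 rad and stays there. Shut again by bringing the lever down its arc: the last 0.17 rad push the spring latch aside (4 to 6 N on the grip); it may be pressed to -0.03 and then settles, latched.
- lever_grip (a point): Middle of the lever's black round grip, 15 mm diameter, 55 long along stand x (x -104 to -159, towards the robot), 95 mm from the hinge line. Floor shut: lever points to +y and 10 degrees down, grip at stand (-131, 145, 145); floor open: lever stands 64 degrees up over +y, grip at (-131, 92, 248).
- floor_latch (a joint): Spring latch on the bin's -y end wall that holds the floor shut. 0 = latched; grows to 0.5 rad as its thumb plate is pressed towards the bin (+y), 2 to 3 N; the floor is free by 0.25 rad. Springs back by itself; the rising floor pushes it aside and it snaps under.
- latch_plate (a point): Pressing point on the latch's steel thumb plate, 44 mm wide (x), leaning outward, top edge at z 248; at rest at stand (0, -82, 235). Latch pivot at y -56, z 190. Press it from its -y side by about 15 mm or more in +y.
- loose_lid: White screw lid of a jar, a disc of 60 mm diameter and 16 high with fine ribs, about 30 g, lying flat on the bench between robot and tray. Origin: centre of its underside, z up.
- lid_a: White jar lid as the loose one, lying flat on the bin's floor, at the robot's side. Origin: centre of its underside.
- lid_b: White jar lid lying flat on the bin's floor at the far side. Origin: centre of its underside.
- lid_c: White jar lid lying across those two in the middle of the bin, its top at about z 197. Origin: centre of its underside.
- jar: Bystander: clear open jar, 80 mm diameter, 100 high, standing beyond the tray. Origin: centre of its underside.
- bottle: Bystander: closed white bottle, 68 mm diameter, 170 high, standing to the left of the stand. Origin: centre of its underside.
- screwdriver: Bystander: screwdriver 200 mm long with a black handle, lying on the bench at the right.

How it is judged:
By the outcome, as a careful person would: the job done as asked, in the order asked, and still so for the second after the job is handed in, with the robot touching nothing.
It also fails if it takes over 70 s, if anything falls off the work surface, if the arm or the gripper's body presses on something with over 40 N, if the wrist force passes 120 N, or if a joint passes its speed limit or range.

## Working session

There is one attempt and no reset: what is moved stays moved. The work goes in short steps, each a Python script; the robot and the scene stay as the last script left them, time stands still between calls to the robot, and variables do not carry over. Pictures are saved under pics/ and viewed, and the job is handed in when it is done.

```bash
mkdir -p pics; ls; python3 - <<'E'
from station import r
import cv2
for n in ["scene","top","wrist"]:
    s=r.snapshot(n); cv2.imwrite(f"pics/{n}0.png",s["frame"][:,:,::-1])
    print(n,s["fx"],s["cx"],s["cy"],s["dist_coeffs"],s["R"],s["t"])
print(r.sense())
E
```

```text
pics
scene 498.5087054209613 251.1089541655069 192.2259943227059 [0.03267173 0.         0.         0.         0.        ] [[ 0.66803866  0.74392537  0.01730268]
 [ 0.44299408 -0.37890687 -0.8125182 ]
 [-0.5978968   0.55045856 -0.58267898]] [-0.3970014  -0.15561879  1.997621  ]
top 494.82958062777544 250.46872619362867 196.89299227160254 [0.04480606 0.         0.         0.         0.        ] [[ 5.91889935e-03 -9.99982039e-01  9.42855776e-04]
 [-9.89695208e-01 -5.99290325e-03 -1.43064605e-01]
 [ 1.43067685e-01 -8.63548484e-05 -9.89712903e-01]] [-0.04727587  0.6388478   1.45103964]
wrist 308.9623825556971 259.4409304952662 191.40702595263613 [-0.02183496  0.          0.          0.          0.        ] [[ 0.28140425  0.95958677 -0.00220725]
 [ 0.91890584 -0.26881024  0.28870939]
 [ 0.27644839 -0.0832723  -0.95741423]] [-0.59960486 -0.03569022  0.39238305]
{'clock': 0.15, 'joints': array([ 7.03769195e+01,  5.25280882e+00,  7.05628021e+01, -9.94481468e-05,
        1.04267687e+02, -3.24774623e+00]), 'joint_vel': array([ 0.02142613, -0.12847491, -0.21053404,  0.06259749, -0.0057186 ,
        0.00604614]), 'joint_torque': array([ 1.43396705e-03, -4.47047067e+01, -4.06907380e+01,  6.98755402e-02,
        2.74920696e-02, -1.27569483e-04]), 'tcp_pos': array([0.16916645, 0.57571024, 0.40380234]), 'orientation': array([-1.79916831e+02, -4.62282832e-03,  1.63624638e+02]), 'contact_force': array([ 0.17783728, -0.4781724 , -0.09693261]), 'torque': array([ 0.04394743, -0.00838423,  0.00036727]), 'opening': 0.08765877865556271}
```

View pics/scene0.png

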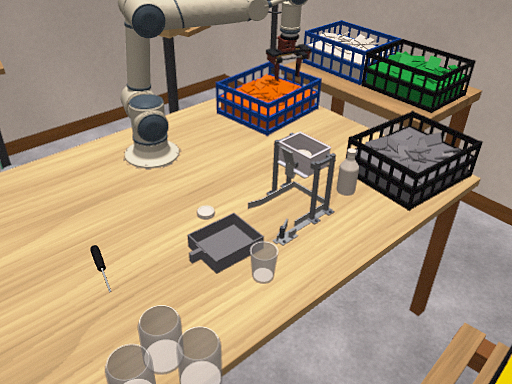

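View pics/top0.png

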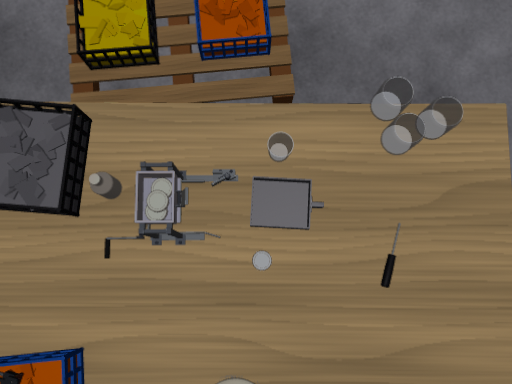

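View pics/wrist0.png

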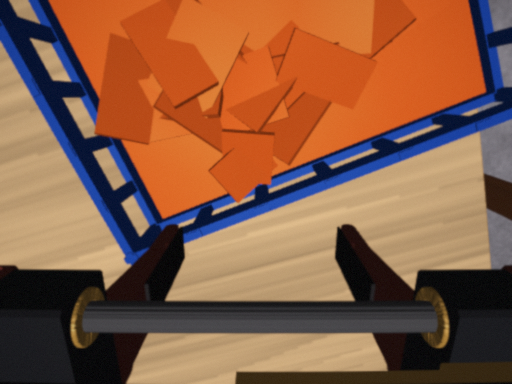

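Scene overview: in the top view the stand is at (157,196), tray at (281,203) with its pull at (318,205), the loose lid at (262,260), lever grip at (107,248). Next, an enlarged crop for measuring.

```bash
cat > h.py <<'E'
import numpy as np, cv2
from scipy.spatial.transform import Rotation as Ro
from station import r
def ray(s,px):
    K=np.array([[s["fx"],0,s["cx"]],[0,s["fy"],s["cy"]],[0,0,1.]])
    p=cv2.undistortPoints(np.array(px,float).reshape(-1,1,2),K,np.array(s["dist_coeffs"],float)).reshape(-1,2)
    d=np.c_[p,np.ones(len(p))]@np.array(s["R"]); c=-np.array(s["R"]).T@np.array(s["t"])
    return c,d
def onz(s,px,z):
    c,d=ray(s,px); return c+d*((z-c[2])/d[:,2])[:,None]
def proj(s,X):
    K=np.array([[s["fx"],0,s["cx"]],[0,s["fy"],s["cy"]],[0,0,1.]])
    return cv2.projectPoints(np.array(X,float).reshape(-1,1,3),cv2.Rodrigues(np.array(s["R"]))[0],np.array(s["t"],float),K,np.array(s["dist_coeffs"],float))[0].reshape(-1,2)
def crop(s,x0,x1,y0,y1,k,name):
    im=cv2.resize(np.ascontiguousarray(s["frame"][y0:y1,x0:x1,::-1]),None,fx=k,fy=k,interpolation=cv2.INTER_CUBIC); cv2.imwrite(f"pics/{name}.png",im)
E
python3 - <<'E'
from h import *
import pickle
s=r.snapshot("top"); pickle.dump(s,open("top.pkl","wb"))
crop(s,90,250,150,270,5,"topL"); crop(s,230,340,130,275,4,"topR")
s=r.snapshot("scene"); pickle.dump(s,open("scene.pkl","wb"))
crop(s,180,380,120,290,4-1,"sc")
E
```

```text
(no output)
```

View pics/topL.png

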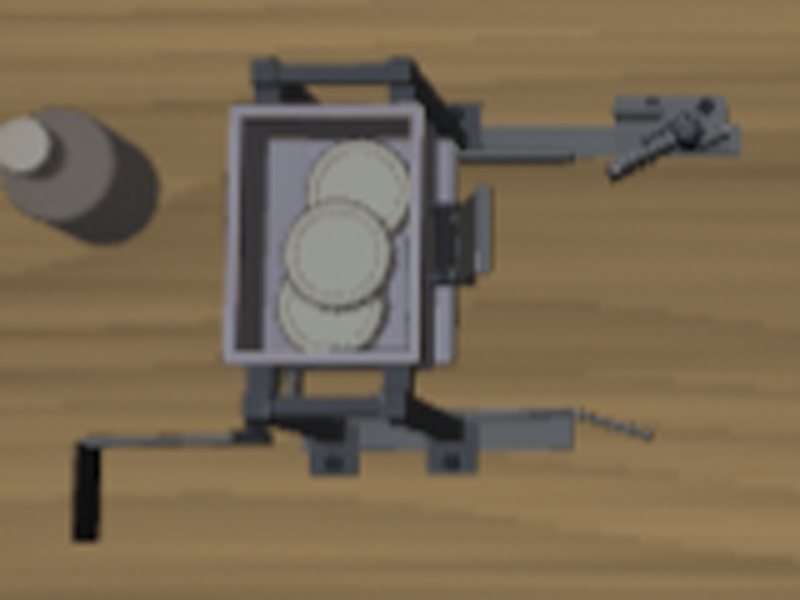

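View pics/topR.png

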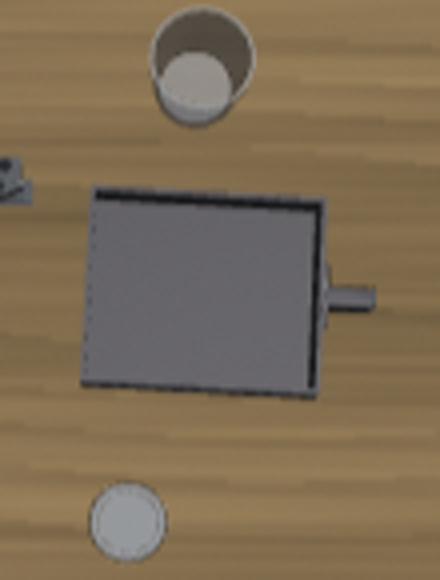

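View pics/sc.png

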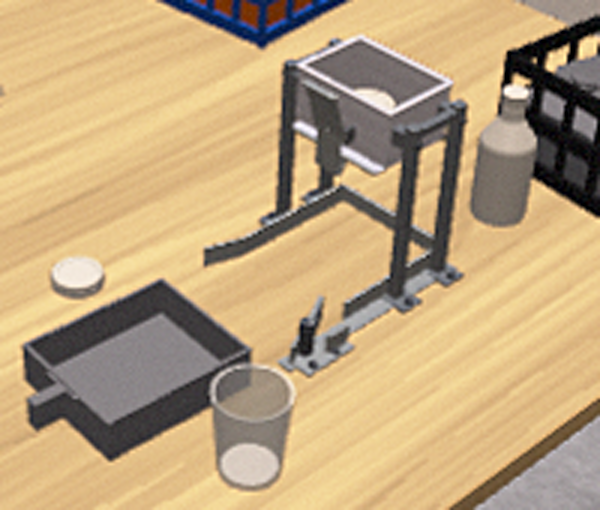

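```bash
cat > meas.py <<'E'
from h import *
import pickle
s=pickle.load(open("top.pkl","rb"))
L=lambda p:[[90+(u+.5)/5-.5,150+(v+.5)/5-.5] for u,v in p]
Rr=lambda p:[[230+(u+.5)/4-.5,130+(v+.5)/4-.5] for u,v in p]
def fit2(A,B):
    a=A[:,:2]-A[:,:2].mean(0); b=B[:,:2]-B[:,:2].mean(0)
    th=np.arctan2((a[:,0]*b[:,1]-a[:,1]*b[:,0]).sum(),(a*b).sum())
    Rm=np.array([[np.cos(th),-np.sin(th)],[np.sin(th),np.cos(th)]]); t=B[:,:2].mean(0)-Rm@A[:,:2].mean(0)
    return th,t,(A[:,:2]@Rm.T+t-B[:,:2])
# stand: image up=+x, left=+y
feat=[((232,106),(67,49,238)),((424,106),(67,-49,238)),((420,362),(-67,-49,238)),((223,362),(-67,49,238)),
 ((87,443),(-104,145,145)),((86,541),(-159,145,145)),((575,410),(-77.5,-110,26)),((575,158),(77.5,-110,26))]
A=np.array([f[1] for f in feat])/1000; B=np.array([onz(s,L([f[0]]),f[1][2]/1000)[0] for f in feat])
for idx in (range(4),range(6),range(8)):
    th,t,res=fit2(A[list(idx)],B[list(idx)]); print("stand",np.degrees(th),t,(res*1000).round(1).tolist())
T=[((95,187),(75,90,50)),((325,200),(75,-90,50)),((316,398),(-75,-90,50)),((81,385),(-75,90,50))]
A=np.array([f[1] for f in T])/1000; B=np.array([onz(s,Rr([f[0]]),.05)[0] for f in T])
th2,t2,res=fit2(A,B); print("tray",np.degrees(th2),t2,(res*1000).round(1).tolist())
f=s["frame"].astype(int)
m=(f.min(2)>120).astype(np.uint8); m[:, :240]=0;m[:240]=0;m[280:]=0;m[:,290:]=0
c=max(cv2.findContours(m,0,1)[0],key=cv2.contourArea); print(cv2.minEnclosingCircle(c)); ce=cv2.minEnclosingCircle(c)[0]
print("lid",onz(s,[ce],.014),"jar",onz(s,Rr([(203,55)]),.1),"bottle",onz(s,L([(22,145)]),.17), "pull end",onz(s,Rr([(375,298)]),.048))
print(onz(s,Rr([(128,521)]),.014))
E
python3 meas.py
```

```text
stand 0.4397727337098658 [0.61165044 0.20862496] [[-1.0, -1.7], [-1.0, 1.6], [1.1, 2.3], [0.9, -2.1]]
stand 0.32981119245395746 [0.61170473 0.20876326] [[-0.9, -1.7], [-1.0, 1.6], [1.1, 2.5], [1.0, -1.9], [0.4, -1.2], [-0.6, 0.6]]
stand 0.3400921700286853 [0.61171669 0.20821373] [[-0.9, -2.3], [-1.0, 1.1], [1.1, 2.0], [1.0, -2.4], [0.4, -1.8], [-0.6, 0.1], [0.1, 2.7], [-0.1, 0.6]]
tray -3.1219211301644236 [ 0.62181808 -0.13450231] [[0.1, 3.2], [-0.7, -2.3], [-0.3, -2.6], [0.9, 1.6]]
((261.5, 260.0), 9.34087085723877)
lid [[ 0.45058906 -0.07804851  0.014     ]] jar [[ 0.7918638  -0.13099951  0.1       ]] bottle [[0.66982259 0.39082145 0.17      ]] pull end [[ 0.61814345 -0.26318573  0.048     ]]
[[ 0.45096694 -0.07842663  0.014     ]]
```

```bash
cat >> h.py <<'E'
S0=np.array([.6117,.2084]); STH=np.radians(.34)
def st(x,y,z): # stand mm -> world
    c,s=np.cos(STH),np.sin(STH); x,y,z=x/1e3,y/1e3,z/1e3
    return np.array([S0[0]+c*x-s*y,S0[1]+s*x+c*y,z])
def tool(tilt=0,yaw=90.34,off=0):
    """fingers down; tilt>0 leans fingertips toward stand +y; jaws along stand x (yaw 90.34)"""
    a=np.radians(tilt); s,c=np.sin(a),np.cos(a)
    M=np.array([[0,1,0],[c,0,s],[s,0,-c]])
    return Ro.from_euler('z',yaw-90,degrees=True)*Ro.from_matrix(M)
def rpy(R): return R.as_euler('xyz',degrees=True)
def tcp(g,R,d=.163): return np.array(g)-d*R.as_matrix()[:,2]
def rep(t=""):
    q=r.sense(); print(t,"t",round(q["clock"],2),"tcp",q["tcp_pos"].round(4),"F",q["contact_force"].round(1),"op",round(q["opening"],4),"rpy",q["orientation"].round(1)); return q
E
python3 - <<'E'
from h import *
R=tool(0,90.); print(rpy(R))
lid=np.array([.4508,-.0782,0])
# plan checks
up=np.array([.169,.576,.50]); print(r.inverse_kinematics(up,r.sense()["orientation"]))
for g,Rx in [((.4508,-.0782,.022),R),(st(0,0,260),tool()),(np.array([.616,-.244,.032]),tool(25,87)),(st(0,-144,32),tool(25)),(st(0,-72,247),tool()),(st(-131,92,248),tool(0,180.34)),(st(-131,145,145),tool(0,180.34))]:
    print(r.inverse_kinematics(tcp(g,Rx),rpy(Rx)))
s=r.snapshot("wrist");q=r.sense(); c=-np.array(s["R"]).T@np.array(s["t"]); M=Ro.from_euler('xyz',q["orientation"],degrees=True).as_matrix(); print("cam in tool",M.T@(c-q["tcp_pos"]))
E
```

```text
[180.   0.  90.]
[ 7.04014813e+01  7.78025276e+00  5.79763075e+01 -1.16441407e-03
  1.14297196e+02 -3.22178288e+00]
[-14.10280588 -13.22477189 110.57708903   0.          82.64768285
 -14.10280588]
[ 15.79754977  12.84091362  60.23663288   0.         106.9224535
  15.45754977]
[-34.91591757  27.75182227  68.33216888  21.19947677  97.24502134
 -31.69716799]
[-10.14382913  12.81986901  86.82679815  24.63086219  85.63785925
 -13.53710763]
[  9.45429639   9.55201612  65.26956625   0.         105.17841764
   9.11429639]
[ 2.85204112e+01  2.87966081e-02  7.52155617e+01  2.54444375e-14
  1.04755642e+02 -6.18195888e+01]
[ 3.30377295e+01  4.64345393e+00  8.09023490e+01  2.54444375e-14
  9.44541971e+01 -5.73022705e+01]
cam in tool [0.0794353  0.00038633 0.0191339 ]
```

```bash
python3 - <<'E'
from h import *
import pickle
q=r.sense(); r.servo_line([.169,.576,.50],speed=.3)
R=tool(0,90.)
p=np.array([.4508,-.0782,.185])
r.reach(p+[0,0,.15],rpy(R)); rep("above")
s=r.snapshot("wrist"); cv2.imwrite("pics/w1.png",s["frame"][:,:,::-1]); pickle.dump(s,open("w1.pkl","wb"))
print(proj(s,[[.4508,-.0782,.016]]))
E
```

```text
above t 3.35 tcp [ 0.451  -0.0777  0.3352] F [-0.4  0.2 -0.6] op 0.0878 rpy [180.   -0.   90.1]
[[258.97911078 181.54514731]]
```

View pics/w1.png

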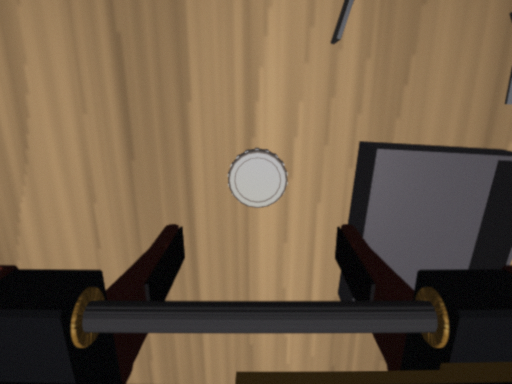

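Wrist view: the lid top is at (258,180) against a predicted (259,181.5), so they agree. Picking it.

```bash
python3 - <<'E'
from h import *
R=tool(0,90.)
p=np.array([.4508,-.0780,.185])
r.servo_line(p,speed=.15); rep("down")
r.grab(12); rep("grab")
r.servo_line(p+[0,0,.27],speed=.3); rep("up")
s=r.snapshot("wrist"); cv2.imwrite("pics/w2.png",s["frame"][:,:,::-1])
Rs=tool(); b=tcp(st(0,0,300),Rs)
r.reach(b,rpy(Rs)); rep("over bin")
s=r.snapshot("wrist"); cv2.imwrite("pics/w3.png",s["frame"][:,:,::-1])
s=r.snapshot("top"); crop(s,90,250,130,270,5,"t3")
E
```

```text
down t 4.55 tcp [ 0.4512 -0.0781  0.1861] F [ 0.  -0.7 -0.4] op 0.0875 rpy [179.9   0.   90. ]
grab t 5.1 tcp [ 0.4509 -0.078   0.1853] F [-1.1  0.4  2. ] op 0.0598 rpy [180.   0.  90.]
up t 6.15 tcp [ 0.4509 -0.078   0.4531] F [ 0.2 -0.2 -1.1] op 0.06 rpy [-179.8   -0.    90. ]
over bin t 7.44 tcp [0.6116 0.2073 0.4635] F [ 0.8 -0.6 -0.4] op 0.0598 rpy [180.    0.   90.3]
```

View pics/w2.png

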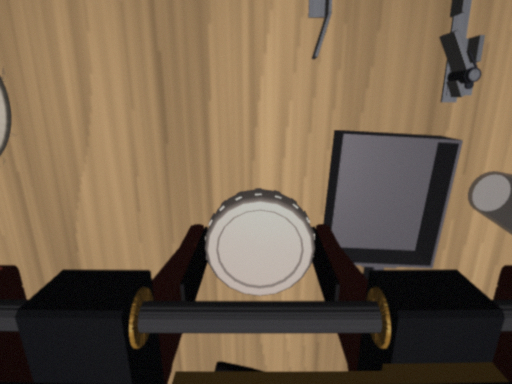

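View pics/w3.png

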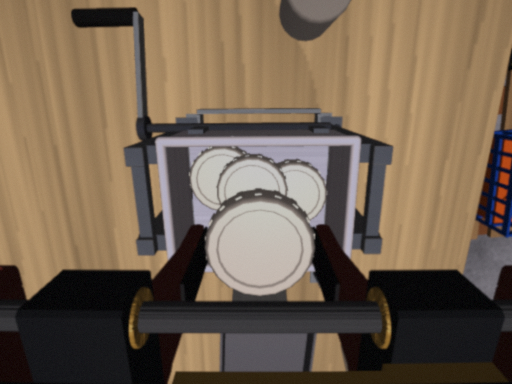

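The lid is held at (261,243), centred over the bin (rim columns 157–360). Lowering it a little below the rim and releasing.

```bash
python3 - <<'E'
from h import *
Rs=tool()
r.servo_line(tcp(st(0,3,233),Rs),speed=.1); rep("low")
r.let_go(); rep("open"); r.wait(.2)
r.servo_line(tcp(st(0,0,330),Rs),speed=.25); rep("up")
s=r.snapshot("wrist"); cv2.imwrite("pics/w4.png",s["frame"][:,:,::-1])
E
```

```text
low t 8.36 tcp [0.6117 0.2113 0.397 ] F [ 0.4  0.1 -0.2] op 0.0596 rpy [179.9  -0.   90.3]
open t 8.99 tcp [0.6117 0.2114 0.396 ] F [ 0.3 -0.2  0.1] op 0.0882 rpy [-180.     0.    90.3]
up t 9.73 tcp [0.6117 0.2084 0.4935] F [ 0.2 -0.1  0.6] op 0.0881 rpy [179.9  -0.   90.3]
```

View pics/w4.png

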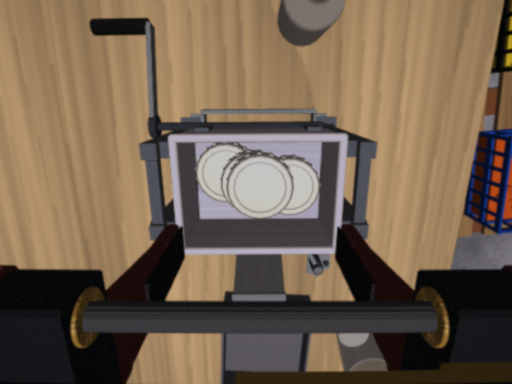

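The fourth lid is stacked on lid c at (260,184), inside the bin. Next, the tray pull.

```bash
python3 - <<'E'
from h import *
import pickle
th=np.radians(-3.12); c,s_=np.cos(th),np.sin(th)
tf=lambda x,y,z:np.array([.6218+c*x-s_*y,-.1345+s_*x+c*y,z])
R=tool(25,90-3.12)
r.reach(tcp(tf(0,-.118,.032),R)-0.10*R.as_matrix()[:,2],rpy(R)); rep("pre")
s=r.snapshot("wrist"); cv2.imwrite("pics/w5.png",s["frame"][:,:,::-1]); pickle.dump(s,open("w5.pkl","wb"))
print(proj(s,[tf(x,y,.048) for x in(-.008,.008) for y in(-.13,-.09)]).round(0).tolist())
s=r.snapshot("top"); crop(s,230,360,130,270,4,"t5")
E
```

```text
pre t 11.75 tcp [ 0.6101 -0.3621  0.2713] F [-0.   0.3 -0.1] op 0.0877 rpy [179.9 -25.   87. ]
[[248.0, 213.0], [248.0, 163.0], [269.0, 214.0], [269.0, 163.0]]
```

View pics/w5.png

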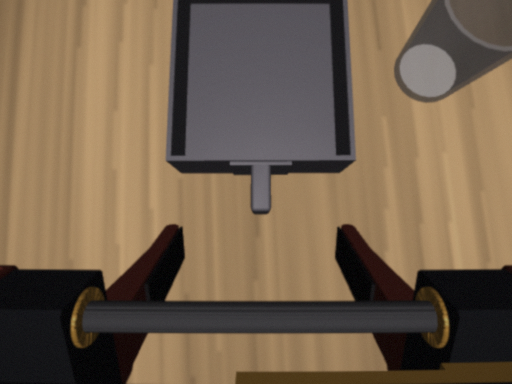

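The pull is at (261,190), about 2 px right of the prediction. That's 1.7 mm, so I'll correct for it and grip.

```bash
python3 - <<'E'
from h import *
th=np.radians(-3.12); c,s_=np.cos(th),np.sin(th)
tf=lambda x,y,z:np.array([.6233+c*x-s_*y,-.1345+s_*x+c*y,z])
R=tool(25,90-3.12)
r.servo_line(tcp(tf(0,-.118,.032),R),speed=.1); rep("at")
r.grab(25); rep("grab"); r.wait(.2); rep()
s=r.snapshot("wrist"); cv2.imwrite("pics/w6.png",s["frame"][:,:,::-1])
s=r.snapshot("top"); crop(s,90,350,130,280,3,"t6")
E
```

```text
at t 13.0 tcp [ 0.6133 -0.3215  0.1808] F [-0.5  0.4  0.4] op 0.0881 rpy [179.9 -24.9  86.9]
grab t 14.1 tcp [ 0.6131 -0.3211  0.1797] F [ 0.3 -0.2  0.7] op 0.016 rpy [-180.   -25.    86.9]
 t 14.3 tcp [ 0.6131 -0.3211  0.1797] F [-1.1 -0.4  0.8] op 0.0158 rpy [-180.   -25.    86.9]
```

View pics/w6.png

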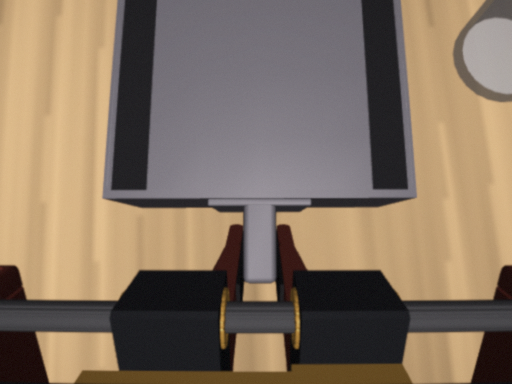

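View pics/t6.png

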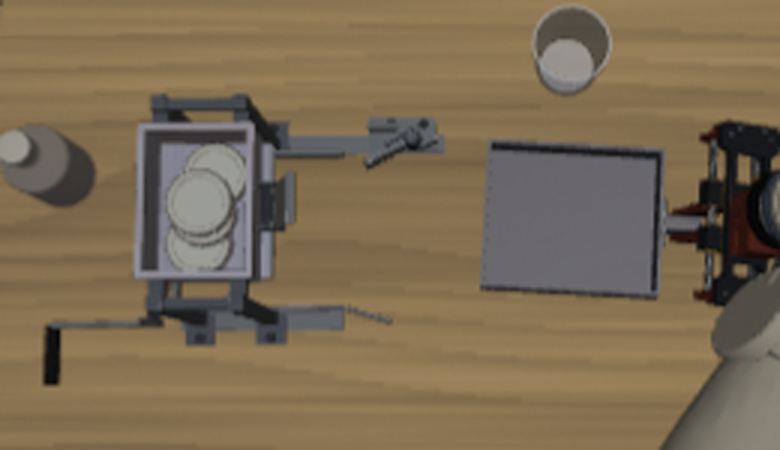

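```bash
python3 - <<'E'
from h import *
R=tool(25)
r.servo_line(tcp(st(0,-450,32),R),rpy(R),speed=.04); rep("aligned")
s=r.snapshot("top"); import pickle; pickle.dump(s,open("t7.pkl","wb")); crop(s,170,350,150,250,4,"t7")
P=lambda pts: proj(s,[st(*p) for p in pts]).round(1)
print(P([(75,-450+118+90,50),(-75,-450+118+90,50),(75,-450+28,50),(-75,-450+28,50)])-[170,150])
E
```

```text
aligned t 14.82 tcp [ 0.6149 -0.3096  0.1796] F [-0.5  3.6  0.8] op 0.0156 rpy [-180.   -25.1   90.4]
[[ 77.2  30.7]
 [ 77.1  80.1]
 [136.6  30.7]
 [137.4  80.2]]
```

View pics/t7.png

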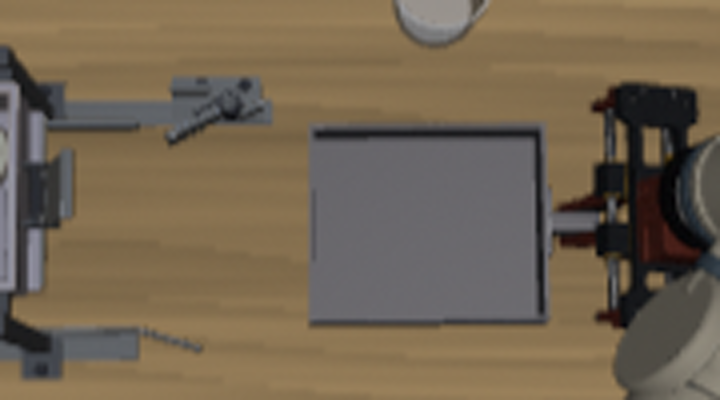

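Tray aligned: the corners match the prediction within about 0.5 px. Sliding it in by segments, watching force.

```bash
python3 - <<'E'
from h import *
R=tool(25)
for y in [-390,-360,-320,-280,-240,-200,-175]:
    r.servo_line(tcp(st(0,y,32),R),speed=.08); q=rep(y)
    if np.linalg.norm(q["contact_force"])>25: print("STOP");break
s=r.snapshot("top"); crop(s,90,290,130,280,4,"t8")
s=r.snapshot("scene"); crop(s,180,380,100,290,3,"s8")
E
```

```text
-390 t 15.77 tcp [ 0.6145 -0.2499  0.1796] F [-0.6  2.2 -0.9] op 0.0159 rpy [-180.   -25.1   90.4]
-360 t 16.29 tcp [ 0.6141 -0.2196  0.1796] F [-1.6  0.4  0.1] op 0.0161 rpy [-180.   -25.    90.4]
-320 t 16.94 tcp [ 0.614  -0.1799  0.1796] F [-2.6  2.7  0.4] op 0.0155 rpy [-180.   -25.1   90.4]
-280 t 17.59 tcp [ 0.6138 -0.14    0.1796] F [-1.6  2.   0.5] op 0.0158 rpy [-180.   -25.1   90.4]
-240 t 18.24 tcp [ 0.6135 -0.1     0.1796] F [-2.3  2.9 -0.9] op 0.0156 rpy [-180.   -25.1   90.4]
-200 t 18.89 tcp [ 0.6133 -0.06    0.1796] F [-1.9  3.1 -0.4] op 0.0156 rpy [-180.   -25.1   90.4]
-175 t 19.35 tcp [ 0.6131 -0.0351  0.1796] F [-2.   2.7 -0.2] op 0.016 rpy [-180.   -25.1   90.4]
```

View pics/t8.png

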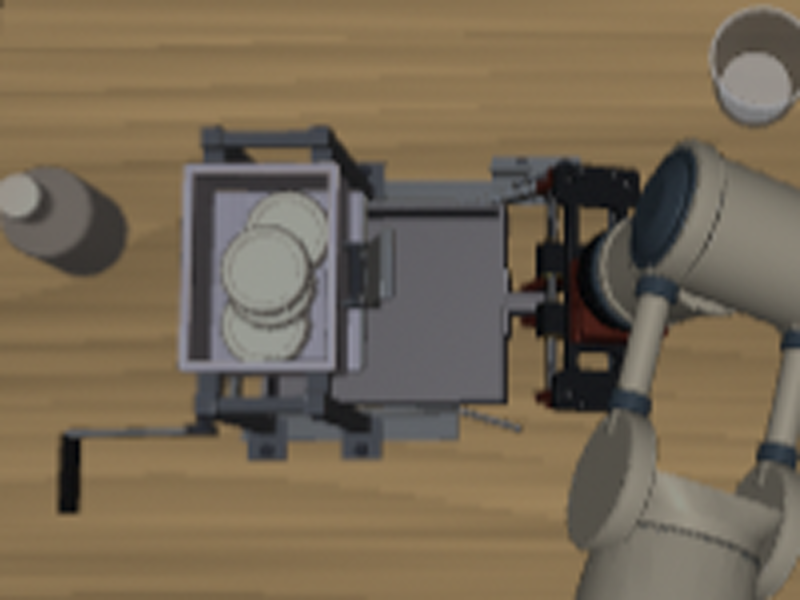

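```bash
python3 - <<'E'
from h import *
R=tool(25)
for y in [-165,-158,-155,-153,-151.5,-150,-148.5,-147,-145.5]:
    r.servo_line(tcp(st(0,y,32),R),speed=.04); q=rep(y)
    if q["contact_force"][1]<-12 or np.linalg.norm(q["contact_force"])>20: print("STOP");break
s=r.snapshot("top"); crop(s,170,270,150,250,6,"t9")
s=r.snapshot("scene"); crop(s,200,360,160,290,4,"s9")
E
```

```text
-165 t 19.85 tcp [ 0.6132 -0.0257  0.1797] F [-1.4 -0.3 -0.7] op 0.016 rpy [180.  -25.   90.3]
-158 t 20.18 tcp [ 0.6131 -0.0183  0.1797] F [-1.7 -0.8 -1.8] op 0.0155 rpy [180.  -25.   90.4]
-155 t 20.43 tcp [ 0.6132 -0.0153  0.1797] F [ 0.5 -0.6 -1.5] op 0.0158 rpy [180.  -25.   90.4]
-153 t 20.68 tcp [ 0.6131 -0.0132  0.1797] F [ 1.1  0.2 -2.4] op 0.0159 rpy [180.  -25.   90.4]
-151.5 t 20.93 tcp [ 0.613  -0.0118  0.1797] F [ 0.9  0.2 -2.7] op 0.0157 rpy [180.  -25.   90.3]
-150 t 21.18 tcp [ 0.6131 -0.0108  0.1798] F [ 0.8 -4.  -2.6] op 0.0159 rpy [180.  -25.   90.3]
-148.5 t 21.43 tcp [ 0.6133 -0.0103  0.1802] F [ 1.7 -9.3 -1.8] op 0.0155 rpy [179.9 -24.8  90.3]
-147 t 21.68 tcp [ 0.6134 -0.0098  0.1805] F [  2.2 -12.8  -0. ] op 0.016 rpy [179.9 -24.7  90.3]
STOP
```

View pics/t9.png

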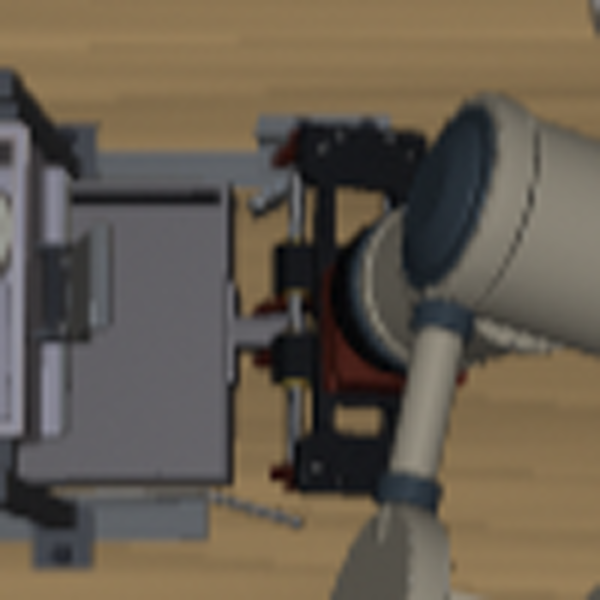

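View pics/s9.png

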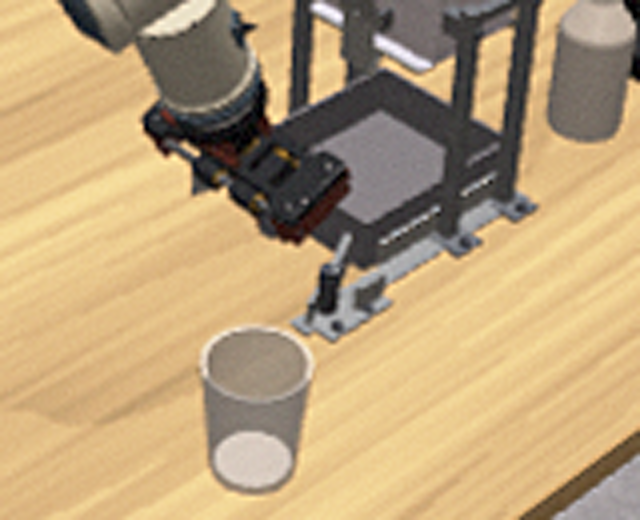

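The tray is against the stop (force rose to 13 N) and the catch tip at crop (255,205) is behind the trailing wall. Checking with a gentle pull back.

```bash
python3 - <<'E'
from h import *
R=tool(25)
for y in [-152,-157,-160,-161.5,-163,-164.5]:
    r.servo_line(tcp(st(0,y,32),R),speed=.05); q=rep(y)
    if q["contact_force"][1]>7: print("held");break
r.servo_line(tcp(st(0,y+2.5,32),R),speed=.05); rep()
r.let_go(); rep("open")
r.servo_line(tcp(st(0,y+2,32),R)-.12*R.as_matrix()[:,2],speed=.2)
R2=tool(0); r.grab(10)
r.reach(tcp(st(0,-150,300),R2),rpy(R2)); rep("away")
s=r.snapshot("top"); crop(s,170,270,150,250,6,"t10")
s=r.snapshot("scene"); crop(s,200,360,130,290,4-1,"s10")
s=r.snapshot("wrist"); cv2.imwrite("pics/w10.png",s["frame"][:,:,::-1])
E
```

```text
-152 t 22.02 tcp [ 0.613  -0.0125  0.1797] F [ 0.2 -0.7 -1.6] op 0.0156 rpy [-180.   -25.    90.3]
-157 t 22.27 tcp [ 0.6129 -0.0173  0.1797] F [-0.7 -0.9 -1.3] op 0.0157 rpy [-180.   -25.    90.4]
-160 t 22.52 tcp [ 0.613  -0.0198  0.1796] F [ 1.4  4.9 -2.4] op 0.0159 rpy [-180.   -25.1   90.4]
-161.5 t 22.77 tcp [ 0.6131 -0.0206  0.1795] F [ 2.3  7.7 -3.2] op 0.0162 rpy [180.  -25.1  90.4]
held
 t 23.02 tcp [ 0.613  -0.0191  0.1797] F [-1.   5.4 -2.6] op 0.0161 rpy [-180.   -25.    90.3]
open t 24.2 tcp [ 0.613  -0.0195  0.1797] F [-0.7  0.  -0.1] op 0.088 rpy [180.  -25.   90.3]
away t 27.01 tcp [0.6127 0.0584 0.4618] F [ 0.1 -0.2 -0. ] op 0.0008 rpy [-179.9   -0.    90.4]
```

View pics/s10.png

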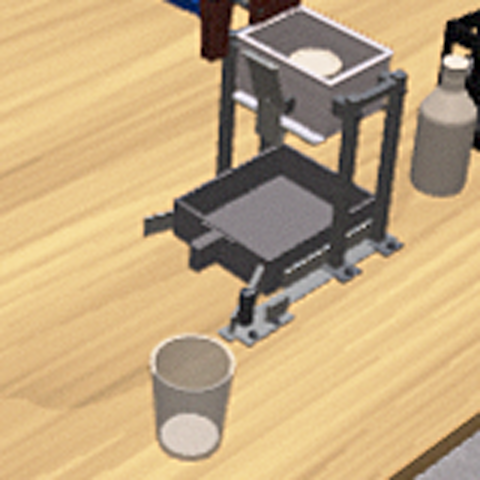

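View pics/w10.png

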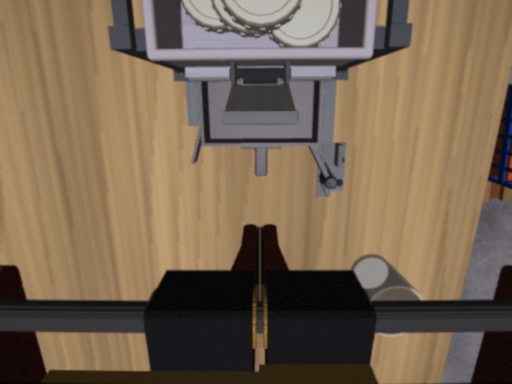

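The tray held against an 8 N pull, so the catch is behind it, and the latch plate is at (260,110). Pressing the latch with closed fingers.

```bash
python3 - <<'E'
from h import *
R=tool(0)
r.servo_line(tcp(st(0,-125,245),R),speed=.2); rep("low")
for y in [-105,-98,-92,-86,-80,-75,-71]:
    r.servo_line(tcp(st(0,y,245),R),speed=.06); q=rep(y)
    if np.linalg.norm(q["contact_force"])>12: print("STOP");break
s=r.snapshot("top"); crop(s,90,250,130,270,5,"t11")
s=r.snapshot("scene"); crop(s,200,360,110,270,4-1,"s11")
E
```

```text
low t 27.61 tcp [0.6125 0.0826 0.4068] F [-0.3 -0.1  0.6] op 0.0002 rpy [-179.8    0.    90.3]
-105 t 28.09 tcp [0.6123 0.1038 0.4084] F [ 0.3 -0.6 -0.9] op -0.0 rpy [180.    0.   90.4]
-98 t 28.36 tcp [0.6123 0.1107 0.4079] F [ 0.9  0.7 -0. ] op 0.0005 rpy [-180.     0.    90.4]
-92 t 28.61 tcp [0.6123 0.1166 0.408 ] F [-0.8 -0.3 -0.3] op 0.0005 rpy [180.    0.   90.4]
-86 t 28.86 tcp [0.6122 0.1227 0.4082] F [ 0.3 -1.4 -0.3] op 0.0008 rpy [180.   -0.   90.4]
-80 t 29.11 tcp [0.6122 0.1287 0.408 ] F [ 0.2 -1.5  1.1] op 0.0004 rpy [180.    0.   90.4]
-75 t 29.36 tcp [0.6122 0.1335 0.4079] F [-0.7 -2.4  0.9] op 0.0005 rpy [-180.     0.    90.3]
-71 t 29.61 tcp [0.6121 0.1374 0.4082] F [-0.3 -3.5  1.7] op 0.0002 rpy [180.    0.   90.3]
```

View pics/s11.png

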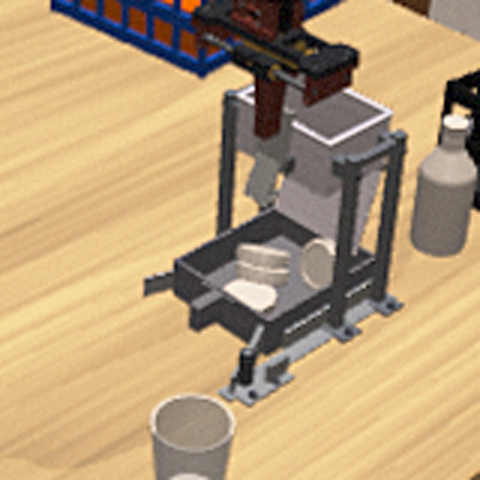

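View pics/t11.png

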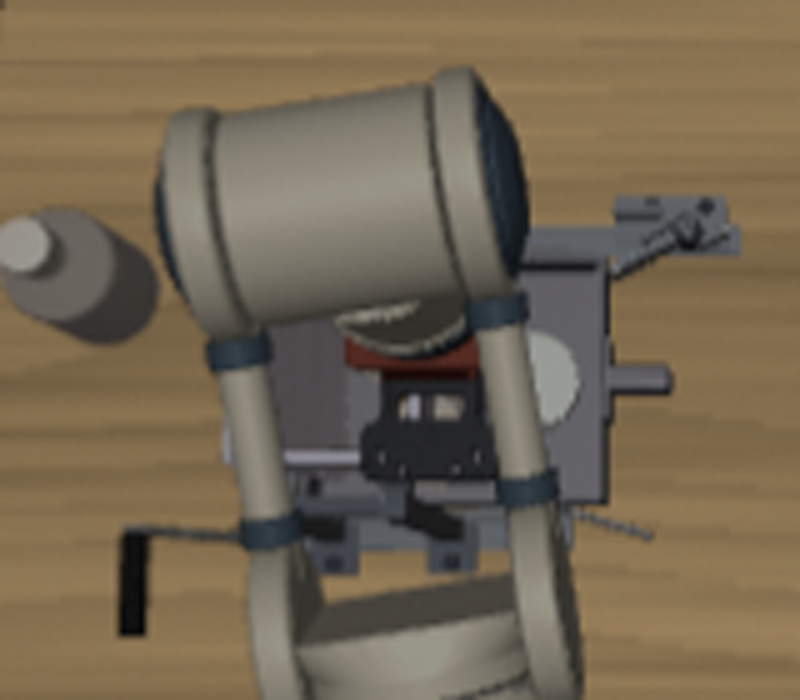

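The floor has opened and the lids are in the tray, one still moving. Backing off and inspecting from above the lever.

```bash
python3 - <<'E'
from h import *
R=tool(0)
r.wait(.4)
r.servo_line(tcp(st(0,-120,245),R),speed=.15)
r.servo_line(tcp(st(0,-120,340),R),speed=.25)
r.let_go()
s=r.snapshot("wrist"); cv2.imwrite("pics/w12.png",s["frame"][:,:,::-1])
R=tool(0,180.34)
r.reach(tcp(st(-131,92,330),R),rpy(R)); rep("over lever")
s=r.snapshot("wrist"); cv2.imwrite("pics/w13.png",s["frame"][:,:,::-1])
print(proj(s,[st(-104,92,248),st(-159,92,248)]))
s=r.snapshot("scene"); crop(s,200,360,110,270,4-1,"s12")
s=r.snapshot("top"); crop(s,90,250,130,270,5,"t12")
E
```

```text
over lever t 33.62 tcp [0.4805 0.2993 0.493 ] F [ 0.3 -1.2  0.8] op 0.088 rpy [-180.     0.  -179.8]
[[259.59278857 236.65980218]
 [259.48446264 169.4139059 ]]
```

View pics/w13.png

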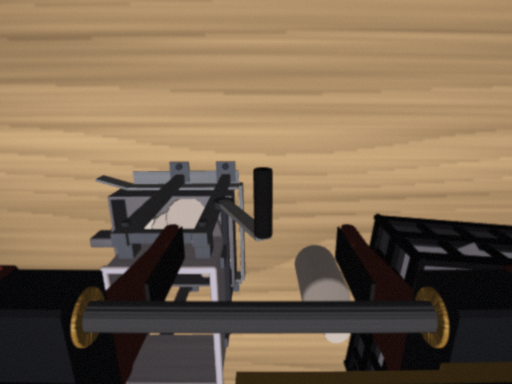

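View pics/s12.png

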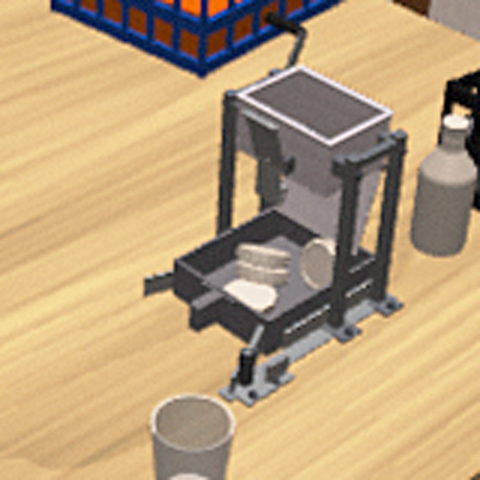

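View pics/w12.png

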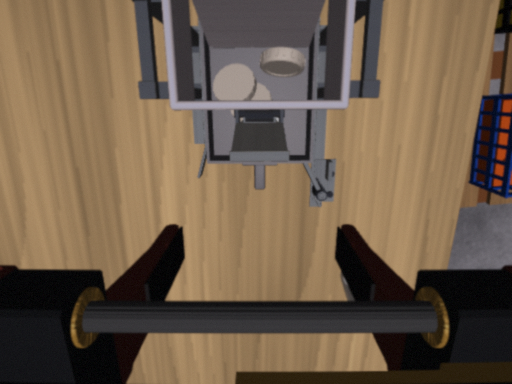

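View pics/t12.png

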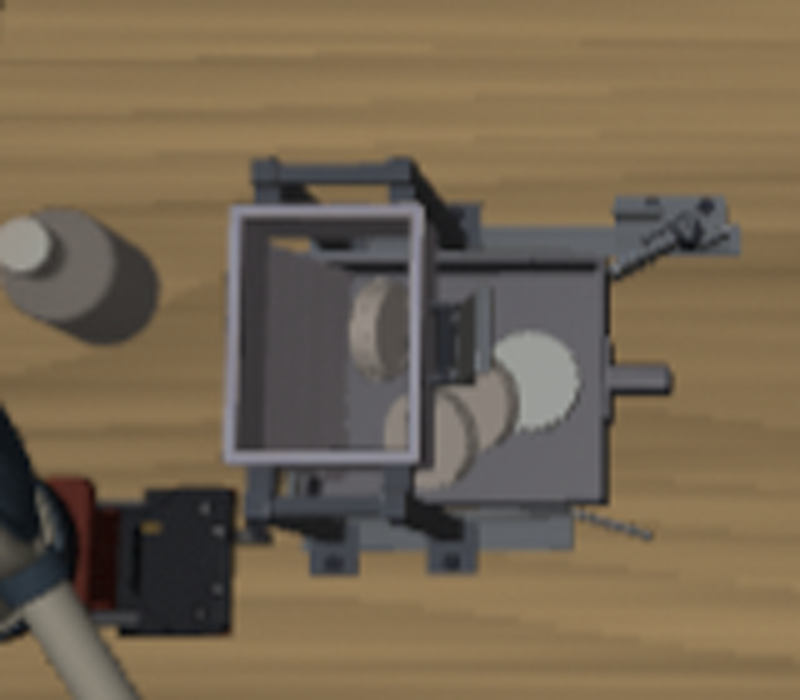

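All four lids are in the tray; one stands tilted near the swung floor, so I'll close slowly. The grip is at column 263 against 259.5 predicted, about 3 mm towards +y. Gripping the lever and following its arc.

```bash
python3 - <<'E'
from h import *
R=tool(0,180.34)
arc=lambda a:tcp(st(-131,51+95*np.cos(np.radians(a)),162+95*np.sin(np.radians(a))),R)
r.servo_line(tcp(st(-131,94,247),R),speed=.15); rep("at")
r.grab(22); rep("grab")
for a in [57,50,43,36,29,22,15,8,2,-3]:
    r.servo_line(arc(a),speed=.06); q=rep(a)
    if np.linalg.norm(q["contact_force"])>18: print("STOP");break
s=r.snapshot("scene"); crop(s,200,360,110,270,4-1,"s14")
s=r.snapshot("top"); crop(s,90,250,130,270,5,"t14")
E
```

```text
at t 34.47 tcp [0.4803 0.3015 0.411 ] F [ 0.4 -0.7 -0.4] op 0.088 rpy [ 1.800e+02  1.000e-01 -1.797e+02]
grab t 35.59 tcp [0.4801 0.3017 0.41  ] F [ 0.7 -0.6 -0.7] op 0.0142 rpy [ 180.    -0.  -179.7]
57 t 35.91 tcp [0.4801 0.3108 0.4045] F [-0.2 -1.5  1.3] op 0.0143 rpy [ 180.     0.  -179.6]
50 t 36.25 tcp [0.4801 0.3201 0.3974] F [2.2 0.2 1.3] op 0.0146 rpy [ 180.     0.  -179.6]
43 t 36.59 tcp [0.4801 0.3285 0.3893] F [ 1.5 -0.9  0.1] op 0.0144 rpy [ 180.     0.  -179.6]
36 t 36.93 tcp [0.4801 0.3357 0.3803] F [ 1.7 -0.8 -0.5] op 0.0145 rpy [-180.    -0.  -179.6]
29 t 37.27 tcp [0.48   0.342  0.3705] F [3.7 0.7 0.6] op 0.0146 rpy [ 180.    -0.  -179.6]
22 t 37.62 tcp [0.4799 0.347  0.3601] F [ 4.1 -0.4 -0.2] op 0.0143 rpy [ 180.    -0.  -179.6]
15 t 37.96 tcp [0.4799 0.3509 0.349 ] F [3.1 2.6 2. ] op 0.0143 rpy [ 179.9    0.  -179.6]
8 t 38.3 tcp [0.4798 0.3534 0.3376] F [3.3 4.3 1.9] op 0.0143 rpy [ 179.9    0.  -179.6]
2 t 38.62 tcp [0.4797 0.3546 0.3276] F [3.9 6.1 2.1] op 0.0147 rpy [ 179.8    0.  -179.6]
-3 t 38.91 tcp [0.4797 0.3549 0.3194] F [3.6 9.5 1.3] op 0.0143 rpy [ 179.8    0.  -179.6]
```

View pics/s14.png

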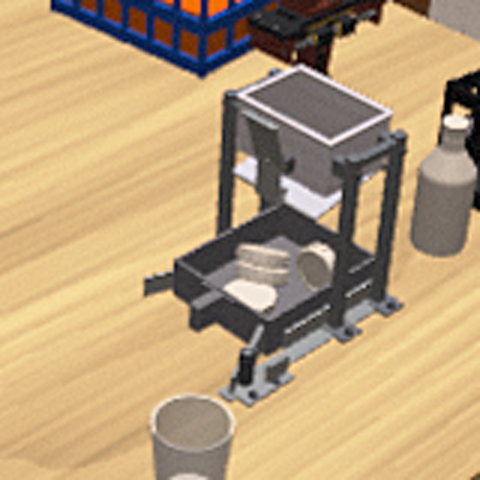

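Floor nearly shut. A +y force is building, which means my arc is a few mm short in y, so I'll offset it and finish.

```bash
python3 - <<'E'
from h import *
R=tool(0,180.34)
arc=lambda a:tcp(st(-131,54+95*np.cos(np.radians(a)),162+95*np.sin(np.radians(a))),R)
for a in [-3,-6,-8,-9.5,-10.5,-11.5,-12.5]:
    r.servo_line(arc(a),speed=.04); q=rep(a)
    if q["contact_force"][2]>14 or np.linalg.norm(q["contact_force"])>22: print("STOP");break
r.wait(.2); q=rep()
s=r.snapshot("scene"); crop(s,200,360,110,270,4-1,"s15")
s=r.snapshot("top"); crop(s,90,250,130,270,5,"t15")
E
```

```text
-3 t 39.26 tcp [0.48   0.3561 0.319 ] F [ 3.6 -0.9  1.5] op 0.0143 rpy [-179.9   -0.  -179.7]
-6 t 39.53 tcp [0.4799 0.3558 0.3148] F [ 4.7 -2.7  1.4] op 0.0145 rpy [-180.    -0.  -179.7]
-8 t 39.78 tcp [0.4798 0.3556 0.3121] F [ 3.9 -1.5  3.7] op 0.0143 rpy [ 180.     0.  -179.7]
-9.5 t 40.03 tcp [0.4798 0.3554 0.3102] F [ 2.7 -0.3  5.6] op 0.0145 rpy [ 1.799e+02  1.000e-01 -1.797e+02]
-10.5 t 40.28 tcp [0.4797 0.3552 0.3089] F [ 2.3 -1.1  7.2] op 0.0145 rpy [ 1.799e+02  1.000e-01 -1.796e+02]
-11.5 t 40.53 tcp [0.4797 0.3551 0.3075] F [ 2.7 -0.6  7.9] op 0.0144 rpy [ 1.799e+02  1.000e-01 -1.796e+02]
-12.5 t 40.78 tcp [0.4798 0.3548 0.3048] F [3.6 2.1 4.1] op 0.0144 rpy [ 179.9    0.  -179.6]
 t 40.98 tcp [0.4798 0.3547 0.3042] F [4.7 3.4 2.5] op 0.0146 rpy [ 179.9    0.  -179.6]
```

View pics/s15.png

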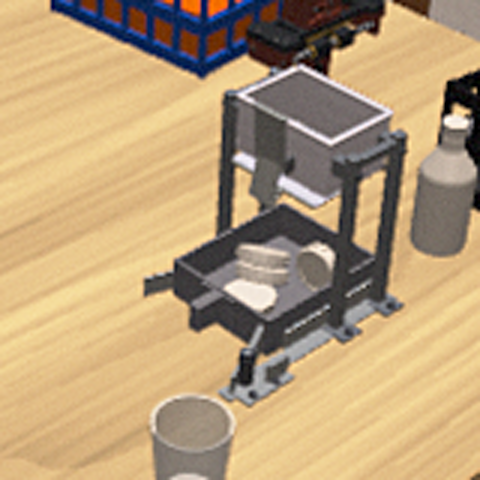

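The force dropped, but the latch plate still looks deflected. I'll continue down in small steps.

```bash
python3 - <<'E'
from h import *
R=tool(0,180.34)
arc=lambda a:tcp(st(-131,54+95*np.cos(np.radians(a)),162+95*np.sin(np.radians(a))),R)
for a in [-13.5,-14.5,-15.5,-16.5]:
    r.servo_line(arc(a),speed=.04); q=rep(a)
    if q["contact_force"][2]>14 or np.linalg.norm(q["contact_force"])>22: print("STOP");break
r.wait(.2); q=rep()
s=r.snapshot("scene"); crop(s,200,360,110,270,4-1,"s16")
E
```

```text
-13.5 t 41.33 tcp [0.4798 0.3545 0.3026] F [4.2 4.1 2.6] op 0.0145 rpy [ 179.9    0.  -179.6]
-14.5 t 41.58 tcp [0.4798 0.3541 0.3005] F [4.5 5.4 0.2] op 0.0147 rpy [ 179.9   -0.  -179.6]
-15.5 t 41.83 tcp [0.4798 0.3538 0.2991] F [4.5 4.1 2.1] op 0.0146 rpy [ 179.9    0.  -179.6]
-16.5 t 42.08 tcp [0.4798 0.3535 0.2975] F [4.  5.1 0.4] op 0.0142 rpy [ 179.9    0.  -179.6]
 t 42.28 tcp [0.4798 0.3535 0.2975] F [5.5 5.5 1.3] op 0.0145 rpy [ 179.9    0.  -179.6]
```

View pics/s16.png

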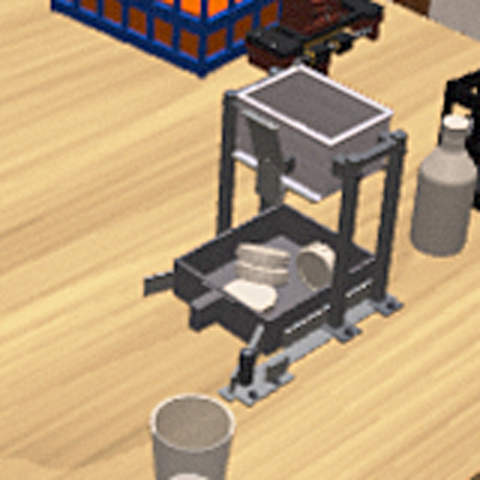

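The latch plate has sprung back to its rest lean, so the floor is caught. Releasing the lever and checking.

```bash
python3 - <<'E'
from h import *
R=tool(0,180.34)
r.let_go(); rep("open"); 
q=r.sense(); p=q["tcp_pos"]
r.servo_line(p+[0,0,.18],speed=.2); rep("up")
r.reach([.40,.45,.48],rpy(R)); r.wait(.5); rep("clear")
import pickle
s=r.snapshot("scene"); crop(s,200,360,110,270,4-1,"s17"); cv2.imwrite("pics/sf.png",s["frame"][:,:,::-1])
s=r.snapshot("top"); crop(s,90,250,130,270,5,"t17"); cv2.imwrite("pics/tf.png",s["frame"][:,:,::-1])
print(proj(s,[st(-104,145,145),st(-159,145,145)]), (proj(s,[st(-104,145,145),st(-159,145,145)])-[90,130])*5)
E
```

```text
open t 43.53 tcp [0.4798 0.3527 0.298 ] F [ 0.3  0.5 -0.5] op 0.0878 rpy [ 180.     0.  -179.7]
up t 44.58 tcp [0.48   0.3528 0.4766] F [-0.2  0.4 -0.1] op 0.0881 rpy [-1.799e+02 -1.000e-01 -1.797e+02]
clear t 45.65 tcp [0.4003 0.4497 0.4801] F [ 0.7 -0.1 -0.6] op 0.0874 rpy [ 180.     0.  -179.7]
[[107.57678763 238.06738545]
 [106.69856379 258.03778005]] [[ 87.88393813 540.33692727]
 [ 83.49281897 640.18890026]]
```

View pics/s17.png

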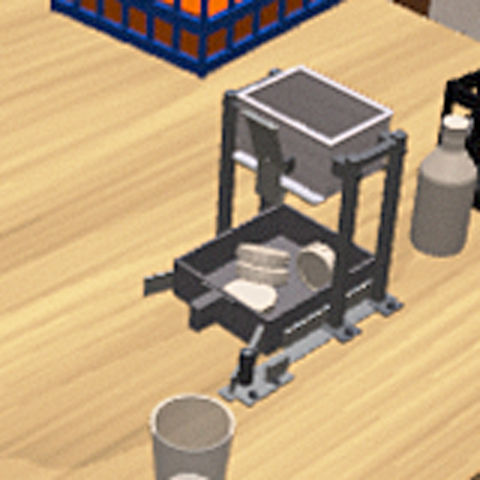

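View pics/t17.png

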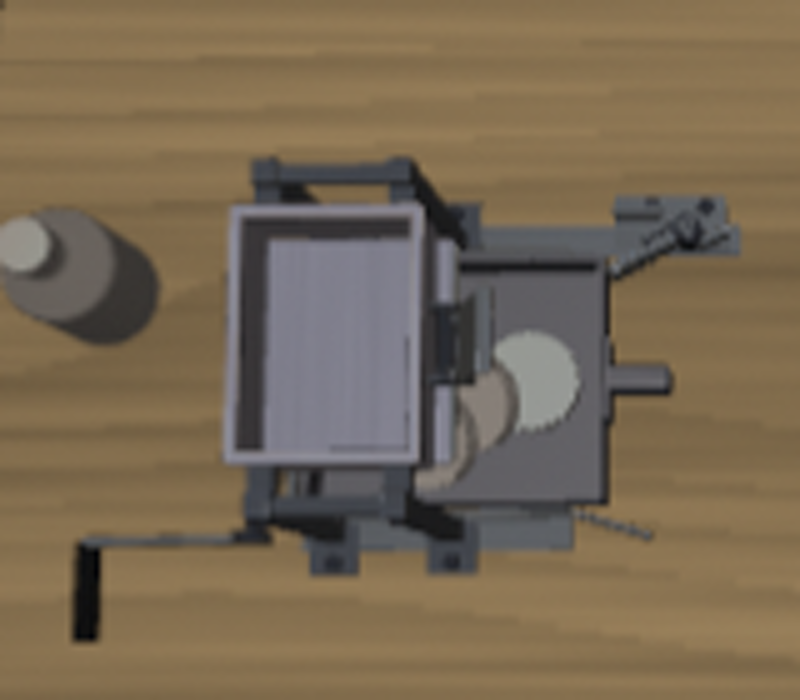

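View pics/tf.png

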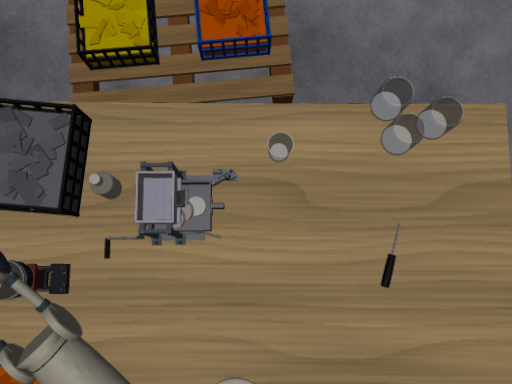

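The lever grip is back at its first position (crop 87,541 to 86,640). The bin floor is shut and empty, the latch plate is at rest, and the catch is behind the tray with four lids visible in it. The jar, bottle and screwdriver are unmoved in the top view.

```bash
python3 - <<'E'
from h import *
r.hand_in()
E
```

```text
the job is handed in; nothing more can be done
```

The job is done and handed in at about 46 s of the 70 s allowed. All four lids are in the tray, the tray is locked in the guides, and the bin floor is latched shut again. I did the steps in the order asked.

- **Tray lock:** the force rose to 13 N at the stop. A later pull back was held at about 8 N, and the catch tip shows behind the trailing wall.
- **Floor:** the final pictures show it shut and empty. With the robot clear, the lever grip is back at its starting pixel position and the latch plate is at its rest lean.
- **Lids:** all four are visible in the tray in the scene view. One stands on edge or tilted rather than flat, as it fell. From above, the shut bin hides some of them.
- **Bystanders:** the jar, bottle and screwdriver are where they were in the first top view.

**Disagreements along the way:**
- The lever's arc ran about 3 mm further in +y than I had worked out, so I offset the path.
- The floor did not catch at the calculated lever angle. I had to command about 4° more before the latch snapped under. I put that down to the grip sitting off-centre in the fingers, but did not check it.

The highest contact force I logged was 13 N, sampled at the end of each move.

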